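# Set a mould support jack three turns off its bottom stop

## Robot

A 6-joint arm with a two-finger parallel gripper is mounted at the origin on the work surface. World frame = base frame: x ahead of the robot, y to its left, z up, the work surface at z = 0. Lengths are in mm, angles in rad, forces in N, time in s.
With the tool pointing down it reaches from about 275 to 1000 mm from the base axis. Payload 8.4 kg.
Tool frame: the origin (TCP) lies at the very end of the fingers, on their centre line; the grasp point (between the pads) lies 19 mm behind it; x points along the fingers, y is the direction in which the jaws open and shut, and the axes are right-handed (so a half turn about x gives the same grasp; the last joint's range is limited). The gripper opens to 85 mm and grips with 20 to 120 N. Pads are 22 mm wide; open, the fingers measure 114 mm over their backs; the gripper's body (76 mm by 85 mm) begins 54 mm behind the grasp point. The pads swing forward as they close: fully open they stand 13 mm farther back than shut.
Start: joints at [-1.269, 0.353, 1.633, -0, 1.155, -0.002], TCP at [186.966, -596.382, 231.281] pointing down, gripper open.
Joint ranges: [-2.63, 2.63], [-0.92, 2.1], [0.06, 2.66], [-1.3, 4.44], [0, 2.69], [-3.02, 3.02]. Speed limits (rad/s): [2.22, 2.22, 2.79, 3.14, 3.14, 3.14].

## Interface

Orientations are given as [roll, pitch, yaw] about the fixed x, y, z axes, in that order (R = Rz(yaw) Ry(pitch) Rx(roll)).
In Python, from rig import r, grab_frame, camera_params, sign_off gives the robot as it stands.
- The arm moves only by the tool drive_tool, never from a script. Its argument "rows" is one flat list of numbers, 7 for each row, row after row: the shift along the tool's x, y, z in mm, then the turn, a rotation vector about the tool's x, y, z in degrees, then the opening in per cent of the stroke, from 0 (shut) to 100 (fully open). In form: [x, y, z, rx, ry, rz, fingers, x, y, z, rx, ry, rz, fingers, ...]. A call has 1 to 10 rows; each row is the pose to reach, as a shift and turn from the pose measured when the call began, along the tool's axes at that moment; what a row does not reach only later rows make up. A row lasts 1/8 s, in which the tool goes at most 62.5 mm and 10.7 degrees, less where a joint would pass 70% of its speed; a pose out of reach is approached as far as the arm can. A call with a gripper value outside its range is refused whole. The fingers move at their own pace and stop on an object; "newtons" is the grip in N (left out, the last holds). Time passes only in rows, so rows that repeat a pose let the fingers close. It gives the time, the measured TCP pose, the force and the opening at its end, in the units of the state.
- r.sense(): the state, without advancing time (a new reading comes with each control period).
- grab_frame(name): name is "side" or "top" or "wrist"; returns the picture (400x640x3 uint8, red, green, blue); there is no depth.
- camera_params(name): a dict with "vertical_fov" (degrees; the focal length in pixels is half the picture's height over the tangent of half this angle, whatever the lens; pixels are square), "cx", "cy" (the principal point, pixels), "pose" (4x4, takes a point from camera to world coordinates); the wrist camera has in their place "tool_from_camera" (4x4, takes a point from camera to tool coordinates, whose origin is the TCP and whose axes are the tool frame's). Camera axes: x right, y down, z forward; pixel columns grow to the right and rows downward; lengths in mm; the calibration is good to about 2 mm. A picture is of the moment at which its call begins: read the wrist's pose just before it. camera_params takes no time and is no camera call.
- sign_off(): hands the job in, once; it reports no verdict.
The state is a dict: "clock": time; "qpos": joint angles; "qvel": joint speeds; "joint_efforts": joint torques, N m; "eef_pos": TCP position; "tcp_rot": TCP orientation; "contact_force": force on the tool from outside, world axes, zero at the start; "wrist_torque": the same for the moment, N m; "opening": opening from 0.0 (shut) to 1.0 (fully open).
Only numpy, scipy, OpenCV 4.12 (cv2) and the standard library are available. Lean on these libraries where they do the work, as an engineer would, in place of code of your own. Each camera call takes 0.05 s, during which the arm holds its last target.

## Task

Set the mould support jack: wind its crank clockwise (seen from above) until you feel it come up gently against the bottom stop, then wind it back anticlockwise exactly three full turns from that stop. Let go of the crank and swing the lock lever fully over to its far side, away from the robot. Never force the crank: keep the push that turns it below 25 N, and leave the other things on the bench where they are.

Things in the scene. Friction and masses are not known exactly. Their poses are not given: they have to be found in the camera images.
- jack: The jack, bolted down: steel base plate 160 x 400 x 16 mm (its y from -210 to +190 mm), on it a grey gearbox 110 x 110 mm, top at 100 mm, with the upright crank shaft in its middle. Origin: at bench height on the crank shaft's axis; z up; seen from the robot the lock lever lies to the right (its -y) and the lifting pad to the left (its +y).
- axis (a point): Point on the vertical crank shaft axis at mid-height of the crank handle (172 mm above the bench); axes as the jack's. Bottom stop: where round the circle it lies differs each time and cannot be seen; at the start it is 0.4 to 1.2 turns away, clockwise. It feels springy: past it the push at the handle grows by about 2.8 N per mm. Turns count from where it is first met.
- crank: The crank, turning about the vertical shaft axis: origin on that axis 100 mm above the bench, x axis along the arm towards the handle. Flat steel arm, top 139 mm above the bench (boss on the shaft up to 146 mm). Anticlockwise seen from above raises the pad; no dial or mark counts the turns. It runs with a steady drag of about 4 N at the handle while it moves.
- hub: Steel collar on the shaft under the crank, 54 mm across, 114 to 124 mm above the bench, turning with the screw. The crank arm sits on it through a stiff overload spring (10 N m/rad, so 0.006 rad per newton at the handle): x axis = direction of the arm when unloaded.
- grip (a point): Middle of the crank's upright handle: a black round handle 24 mm in diameter, from 142 to 199 mm above the bench, 60 mm from the shaft axis, this point at 172 mm. It spins freely on its pin, so that it can be held from above with the hand's direction unchanged all the way round.
- pad_top (a point): Centre of the top face of the jack's round steel lifting pad (68 mm across), 135 mm to the jack's +y side of the shaft. It rises 2 mm per anticlockwise turn of the crank; 95 mm above the bench at the bottom stop.
- lock (a joint): Lock lever's angle in rad: 0 = leaning 0.5 rad towards the jack's -x (the robot's side), 1.0 = fully over, leaning 0.5 rad towards the jack's +x. It stays where it is left and moves with about 1 N.
- lock_tip (a point): Centre of the black ball (26 mm across) on the lock lever's end, 80 mm from the lever's pivot. The pivot is a level axis along the jack's y, at x +20, y -165, height 38 mm in the jack's frame; at mid-swing the ball is at its highest, 118 mm. The lever's rod is 10 mm thick; its block is 70 x 50 mm.
- bush: Bystander, leave alone: plain steel guide bush, 36 mm across, 34 mm high, standing on the jack's base plate between the gearbox and the lever
- wrench: Bystander, leave alone: steel wrench lying on the bench just beyond the jack
- hammer: Bystander, leave alone: hammer lying to the right of the jack
- driver: Bystander, leave alone: screwdriver lying at the front right
- bowl: Bystander, leave alone: open steel bowl, 150 mm across, 65 mm high, left of the jack
- scour: Bystander, leave alone: flat dark red-brown rigid abrasive block, 100 x 70 x 22 mm, beyond the jack
- oil: Bystander, leave alone: closed white bottle with black cap, 56 mm across, 150 mm high, standing beyond the jack

How it is judged:
By the outcome, as a careful person would: the job done as asked, in the order asked, and still so for the second after the job is handed in, with the robot touching nothing.
It also fails if it takes over 72 s, if anything falls off the work surface, if the arm or the gripper's body presses on something with over 40 N, if the wrist force passes 120 N, or if a joint passes its speed limit or range.

## Working session

There is one attempt and no reset: what is moved stays moved. The work goes in short steps, Python scripts to look and compute and a tool call to move; the robot and the scene stay as the last step left them, time stands still between calls to the robot, and variables do not carry over. Pictures are saved under pics/ and viewed, and the job is handed in when it is done.

Besides the shell and the picture viewer there is one more tool, called after "Request:" as name(argument=value, ...), one argument or row to a line, values as JSON. drive_tool: Moves the arm, as the interface text tells. Its arguments: {"type":"object","properties":{"rows":{"type":"array","items":{"type":"number"}},"newtons":{"type":"number"}},"required":["rows"]}

```bash
mkdir -p pics; ls
python3 - <<'E'
from rig import r, grab_frame, camera_params
import cv2
print(r.sense())
for n in ("top","side","wrist"):
    cv2.imwrite(f"pics/{n}0.png",grab_frame(n)[:,:,::-1]); print(n,camera_params(n))
E
```

```text
pics
{'clock': 0.0, 'qpos': array([-1.26940696e+00,  3.53629976e-01,  1.63413843e+00,  1.30897883e-08,
        1.15521970e+00, -2.39280733e-03]), 'qvel': array([ 0.00051472, -0.0011056 ,  0.00028229, -0.00091304, -0.00018997,
        0.00122069]), 'joint_efforts': array([-3.38956655e-03, -6.05252123e+01, -3.42078102e+01, -2.70824530e-04,
        9.37680539e-03,  1.43029473e-05]), 'eef_pos': array([ 186.81759817, -595.91860477,  230.57120326]), 'tcp_rot': array([-1.57319771,  1.56940087,  1.87217711]), 'contact_force': array([-0.38349676, -0.49725682,  0.82343162]), 'wrist_torque': array([-0.03317032,  0.01372653,  0.01605648]), 'opening': 1.000943986466999}
top {'vertical_fov': 56.1304058449825, 'cx': 321.95822348854085, 'cy': 198.7854925188137, 'pose': array([[-4.49094162e-02, -9.78529735e-01,  2.01153429e-01,
         3.30388077e+02],
       [-9.98987478e-01,  4.45288775e-02, -6.41855181e-03,
        -4.89265034e+00],
       [-2.67639259e-03, -2.01238010e-01, -9.79538718e-01,
         1.15112784e+03],
       [ 0.00000000e+00,  0.00000000e+00,  0.00000000e+00,
         1.00000000e+0
[... 204 characters left out ...]
08490576e-01, -6.75608233e-01,  7.29234743e-01,
        -8.59194734e+02],
       [ 1.20520312e-03, -7.33653476e-01, -6.79522718e-01,
         9.34026429e+02],
       [ 0.00000000e+00,  0.00000000e+00,  0.00000000e+00,
         1.00000000e+00]])}
wrist {'vertical_fov': 58.87245551267038, 'cx': 313.6019318588795, 'cy': 201.28942517175483, 'tool_from_camera': array([[ 1.05295388e-03, -3.03478464e-01,  9.52837716e-01,
        -1.43326818e+02],
       [ 9.99999414e-01,  7.97537430e-05, -1.07966939e-03,
         3.06465488e-01],
       [ 2.51664035e-04,  9.52838294e-01,  3.03478370e-01,
        -7.69552918e+01],
       [ 0.00000000e+00,  0.00000000e+00,  0.00000000e+00,
         1.00000000e+00]])}
```

View pics/top0.png

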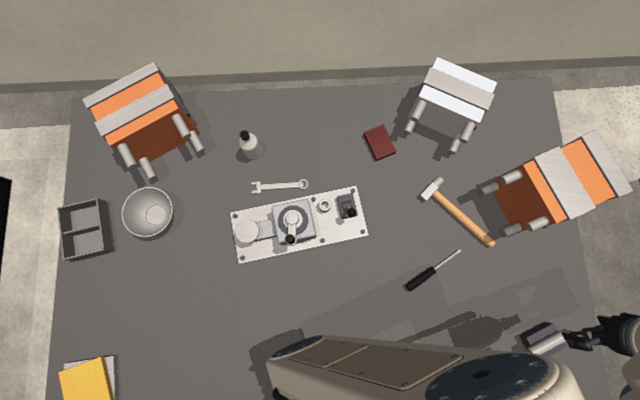

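View pics/side0.png

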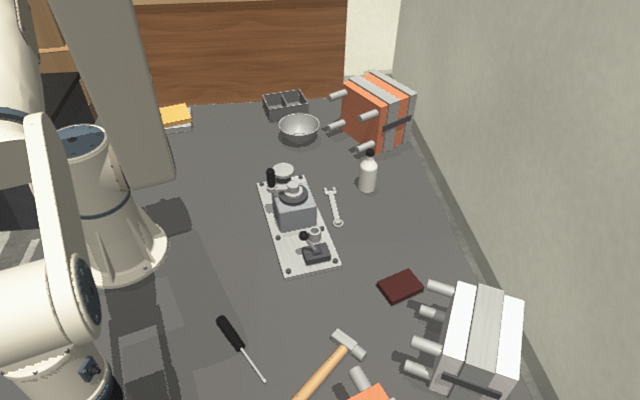

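Run:
```python
import cv2
a=cv2.imread("pics/top0.png")[175:275,220:380]; cv2.imwrite("pics/t0z.png",cv2.resize(a,None,fx=5,fy=5,interpolation=cv2.INTER_CUBIC))
a=cv2.imread("pics/side0.png")[155:285,250:350]; cv2.imwrite("pics/s0z.png",cv2.resize(a,None,fx=4.5,fy=4.5,interpolation=cv2.INTER_CUBIC))
```

```text
(no output)
```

View pics/t0z.png

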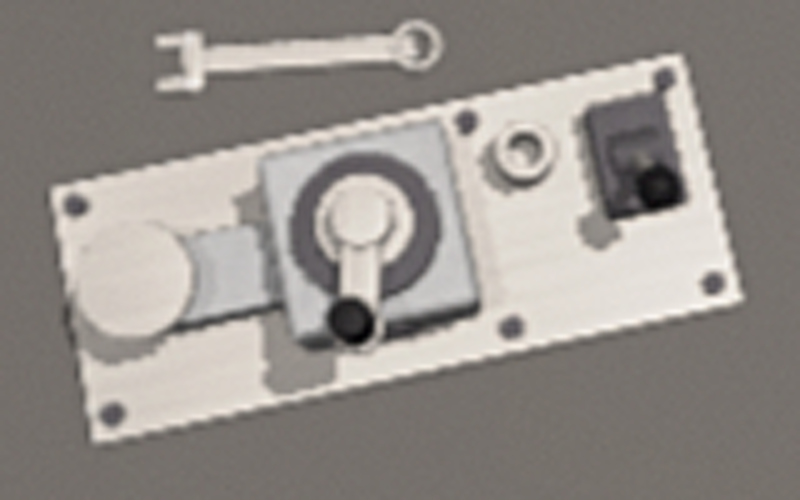

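View pics/s0z.png

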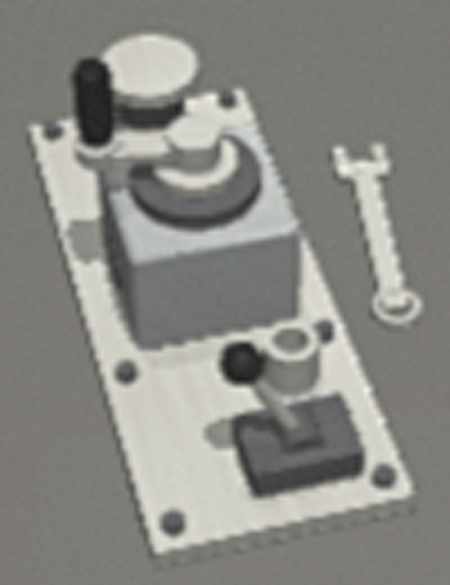

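```bash
cat > h.py <<'E'
import numpy as np, json
from scipy.spatial.transform import Rotation as R
from scipy.optimize import least_squares
from rig import r, grab_frame, camera_params
import cv2
def proj(n,P,T=None):
    c=camera_params(n); f=200/np.tan(np.radians(c["vertical_fov"]/2))
    M=c["pose"] if T is None else T
    p=(np.atleast_2d(P)-M[:3,3])@M[:3,:3]
    return np.c_[c["cx"]+f*p[:,0]/p[:,2], c["cy"]+f*p[:,1]/p[:,2]]
def toolT():
    s=r.sense(); T=np.eye(4); T[:3,:3]=R.from_euler("xyz",s["tcp_rot"]).as_matrix(); T[:3,3]=s["eef_pos"]; return T
def wristT(): return toolT()@camera_params("wrist")["tool_from_camera"]
def jack(p,q):  # pose (x,y,yaw), jack pts -> world
    q=np.atleast_2d(q); return np.c_[R.from_euler("z",p[2]).apply(q)]+[p[0],p[1],0]
E
python3 - <<'E'
from h import *
t=np.array([(52,187),(683,55),(745,298),(95,442)])/5+[220,175]-.4
s=np.array([(410,493),(155,553),(32,125),(240,92)])/4.5+[250,155]-.4
Jt=np.array([(80,190,16),(80,-210,16),(-80,-210,16),(-80,190,16)])
Js=np.array([(80,-210,16),(-80,-210,16),(-80,190,16),(80,190,16)])
def res(p,use="ts"):
    o=[]
    if "t" in use:o.append(proj("top",jack(p,Jt))-t)
    if "s" in use:o.append(proj("side",jack(p,Js))-s)
    return np.concatenate(o).ravel()
for u in("t","s","ts"):
    f=least_squares(res,[480,50,0],args=(u,)); print(u,f.x.round(3),f.fun.round(1))
P=f.x
ht=np.array([350,318])/5+[220,175]-.4; hs=np.array([91,62])/4.5+[250,155]-.4
def rh(a,rr=60):
    q=[rr*np.cos(a[0]),rr*np.sin(a[0]),199]
    return np.r_[(proj("top",jack(P,q))-ht)[0],(proj("side",jack(P,q))-hs)[0]]
f=least_squares(rh,[3.1]);print("crank ang in jack",f.x,f.fun)
print("handle world",jack(P,[60*np.cos(f.x[0]),60*np.sin(f.x[0]),172]))
# lever tip check
for a in (-.5,.5):
    q=[20+80*np.sin(a),-165,38+80*np.cos(a)]; print(a,(proj("top",jack(P,q))-[220,175])*5,(proj("side",jack(P,q))-[250,155])*4.5)
E
```

```text
t [4.89022e+02 7.16870e+01 1.70000e-01] [-0.3 -0.3  0.3 -0.9  0.1  0.7 -0.1  0.4]
s [4.87352e+02 7.12470e+01 1.66000e-01] [ 0.9  0.5 -0.7  0.1 -0.8 -0.   0.5 -1.1]
ts [4.88114e+02 7.15350e+01 1.67000e-01] [-0.2 -0.1  0.5 -0.5  0.2  1.1 -0.2  0.6  1.3  0.3 -0.3 -0.  -0.7 -0.1
  0.7 -1.1]
crank ang in jack [2.89034994] [-0.44295527 -0.24212633  0.08108323  0.7771842 ]
handle world [[428.32581921  76.57012511 172.        ]]
-0.5 [[659.94600368 194.24032297]] [[232.6419547  366.36318007]]
0.5 [[629.53620684  64.54339456]] [[361.07367832 339.88035353]]
```

Run:
```python
from h import *
T=toolT(); print(T.round(3))
# target: world aligned nearest: tool x=-z; tool z along current radial direction -> world x?
for zx in (1,-1):
    Z=np.array([zx,0,0.]);X=np.array([0,0,-1.]);Y=np.cross(Z,X)
    G=np.c_[X,Y,Z]; 
    d=T[:3,:3].T@(np.array([428.3,76.6,235])-T[:3,3]); print(zx,Y,d.round(1),np.degrees(R.from_matrix(T[:3,:3].T@G).as_rotvec()).round(2))
```

```text
[[-0.00000e+00  2.99000e-01 -9.54000e-01  1.86854e+02]
 [ 1.00000e-03 -9.54000e-01 -2.99000e-01 -5.96029e+02]
 [-1.00000e+00 -1.00000e-03 -0.00000e+00  2.30730e+02]
 [ 0.00000e+00  0.00000e+00  0.00000e+00  1.00000e+00]]
1 [-0.  1.  0.] [  -3.6 -569.6 -431.6] [-1.626e+02 -9.000e-02  1.000e-02]
-1 [-0. -1. -0.] [  -3.6 -569.6 -431.6] [1.74e+01 1.00e-02 6.00e-02]
```

Request:
drive_tool(
  rows=[-5,-570,-432,-72.6,0,0,60,-5,-570,-432,-72.6,0,0,60,-5,-570,-432,-72.6,0,0,60,-5,-570,-432,-72.6,0,0,60,-5,-570,-432,-72.6,0,0,60,-5,-570,-432,-72.6,0,0,60,-5,-570,-432,-72.6,0,0,60,-5,-570,-432,-72.6,0,0,60,-5,-570,-432,-72.6,0,0,60,-5,-570,-432,-72.6,0,0,60],
  newtons=60,
)

```text
clock: 1.4
eef_pos: [398.4, -6.1, 236.0]
tcp_rot: [2.433, 1.57, 0.862]
contact_force: [-0.1, -1.2, -0.1]
opening: 0.602
```

Request:
drive_tool(
  rows=[0,30,-82.7,0,0,0,60,0,30,-82.7,0,0,0,60,0,30,-82.7,0,0,0,60],
)

```text
clock: 1.78
eef_pos: [428.6, 78.2, 235.9]
tcp_rot: [2.679, 1.57, 1.111]
contact_force: [0.2, -1.1, 0.1]
opening: 0.6
```

Run:
```python
from h import *
T=toolT(); print(T.round(3)); 
im=grab_frame("wrist"); P=[488.1,71.5,.167]
W=wristT(); np.save("W1.npy",W)
cv2.imwrite("pics/w1.png",im[:,:,::-1])
for n,q in dict(axis146=[0,0,146],pad=[0,135,96.5],lock=[20-38.4,-165,108]).items(): print(n,proj("wrist",jack(P,q),W).round(1))
a=2.89; print(proj("wrist",jack(P,[60*np.cos(a),60*np.sin(a),199]),W))
```

```text
[[ 0.0000e+00  1.0000e+00  3.0000e-03  4.2861e+02]
 [ 1.0000e-03  3.0000e-03 -1.0000e+00  7.8197e+01]
 [-1.0000e+00  0.0000e+00 -1.0000e-03  2.3590e+02]
 [ 0.0000e+00  0.0000e+00  0.0000e+00  1.0000e+00]]
axis146 [[400.7 213.5]]
pad [[367.5  15.3]]
lock [[387.7 366.2]]
[[315.27533271 236.72727109]]
```

View pics/w1.png

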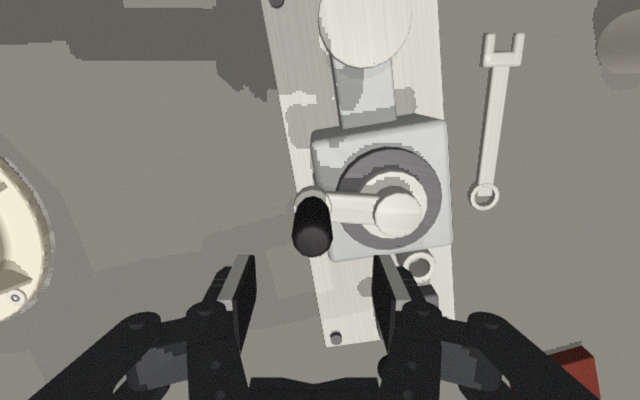

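Request:
drive_tool(
  rows=[40,-1.2,1.3,0,0,0,60,82,-1.2,1.3,0,0,0,60,82,-1.2,1.3,0,0,0,60,82,-1.2,1.3,0,0,0,32,82,-1.2,1.3,0,0,0,32],
)

```text
clock: 2.45
eef_pos: [428.0, 75.6, 155.4]
tcp_rot: [1.894, 1.568, 0.325]
contact_force: [-0.1, 0.3, 0.1]
opening: 0.321
```

Run:
```python
from h import *
im=grab_frame("wrist"); cv2.imwrite("pics/w2.png",im[:,:,::-1]); W=wristT()
for a in (2.89,): print([proj("wrist",jack([x,71.5,.167],[60*np.cos(a),60*np.sin(a),199]),W).round(1) for x in (488.1,487,486)])
print([proj("wrist",jack([x,71.5,.167],[0,0,146]),W).round(1) for x in (488.1,487,486)])
```

```text
[array([[317. , 329.1]]), array([[313.7, 329.1]]), array([[310.6, 329.1]])]
[array([[440.3, 266.8]]), array([[438. , 266.8]]), array([[435.9, 266.8]])]
```

View pics/w2.png

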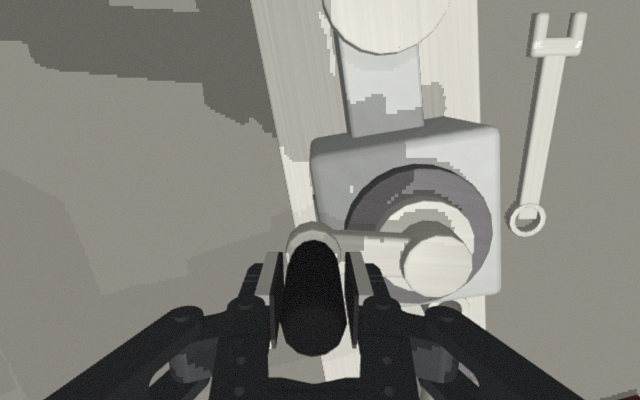

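Request:
drive_tool(
  rows=[0,0,0,0,0,0,0,0,0,0,0,0,0,0,0,0,0,0,0,0,0],
  newtons=60,
)

```text
clock: 2.88
eef_pos: [427.7, 75.8, 155.4]
tcp_rot: [1.956, 1.568, 0.387]
contact_force: [-3.1, -0.8, 2.9]
opening: 0.264
```

Run:
```python
import numpy as np
print("  ".join(f"{a}:{487.2+60*np.cos(np.radians(a)):.1f},{71.5+60*np.sin(np.radians(a)):.1f}" for a in range(0,360,5)))
```

```text
0:547.2,71.5  5:547.0,76.7  10:546.3,81.9  15:545.2,87.0  20:543.6,92.0  25:541.6,96.9  30:539.2,101.5  35:536.3,105.9  40:533.2,110.1  45:529.6,113.9  50:525.8,117.5  55:521.6,120.6  60:517.2,123.5  65:512.6,125.9  70:507.7,127.9  75:502.7,129.5  80:497.6,130.6  85:492.4,131.3  90:487.2,131.5  95:482.0,131.3  100:476.8,130.6  105:471.7,129.5  110:466.7,127.9  115:461.8,125.9  120:457.2,123.5  125:452.8,120.6  130:448.6,117.5  135:444.8,113.9  140:441.2,110.1  145:438.1,105.9  150:435.2,101.5  155:432.8,96.9  160:430.8,92.0  165:429.2,87.0  170:428.1,81.9  175:427.4,76.7  180:427.2,71.5  185:427.4,66.3  190:428.1,61.1  195:429.2,56.0  200:430.8,51.0  205:432.8,46.1  210:435.2,41.5  215:438.1,37.1  220:441.2,32.9  225:444.8,29.1  230:448.6,25.5  235:452.8,22.4  240:457.2,19.5  245:461.8,17.1  250:466.7,15.1  255:471.7,13.5  260:476.8,12.4  265:482.0,11.7  270:487.2,11.5  275:492.4,11.7  280:497.6,12.4  285:502.7,13.5  290:507.7,15.1  295:512.6,17.1  300:517.2,19.5  305:521.6,22.4  310:525.8,25.5  315:529.6,29.1  320:533.2,32.9  325:536.3,37.1  330:539.2,41.5  335:541.6,46.1  340:543.6,51.0  345:545.2,56.0  350:546.3,61.1  355:547.0,66.3
```

Request:
drive_tool(
  rows=[1,0.4,-6.1,0,0,0,0,1,3.1,-16.2,0,0,0,0,1,7.5,-25.7,0,0,0,0],
)

```text
clock: 3.25
eef_pos: [435.0, 101.6, 155.1]
tcp_rot: [1.767, 1.569, 0.198]
contact_force: [-3.4, -3.3, 9.8]
opening: 0.262
```

Request:
drive_tool(
  rows=[-1,6.2,-8.5,0,0,0,0,-1,13.6,-15.9,0,0,0,0,-1,22.2,-21.9,0,0,0,0,-1,31.7,-26.3,0,0,0,0,-1,41.8,-29,0,0,0,0,-1,52.2,-29.9,0,0,0,0,-1,62.6,-29,0,0,0,0,-1,72.7,-26.3,0,0,0,0,-1,82.2,-21.9,0,0,0,0,-1,90.8,-15.9,0,0,0,0],
)

```text
clock: 4.5
eef_pos: [526.4, 117.5, 156.1]
tcp_rot: [1.906, 1.569, 0.337]
contact_force: [-4.4, 1.7, -10.3]
opening: 0.263
```

Run:
```python
from h import *
s=r.sense();print(s['eef_pos'],s['contact_force'],s['qpos'],s['wrist_torque'])
print(toolT()[:3,:3].round(3))
im=grab_frame("wrist"); cv2.imwrite("pics/w3.png",im[:,:,::-1])
```

```text
[526.41361599 117.47487247 156.10247453] [ -4.43639311   1.72086198 -10.27374718] [2.16628004e-01 3.07626628e-01 1.88809821e+00 2.99457380e-04
 9.43866952e-01 2.14240564e-01] [ 0.4589705   0.61891529 -0.01616937]
[[ 0.002  1.     0.002]
 [ 0.001  0.002 -1.   ]
 [-1.     0.002 -0.001]]
```

View pics/w3.png

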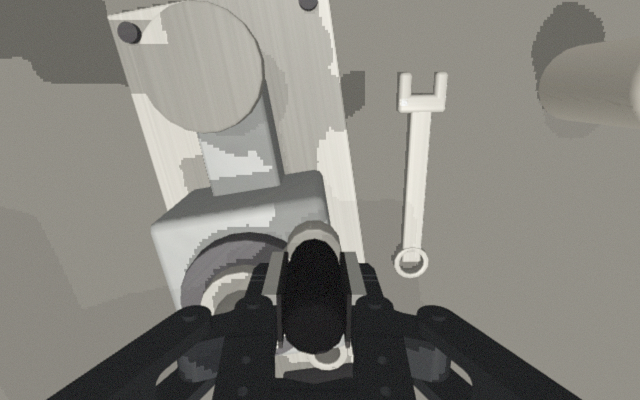

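Request:
drive_tool(
  rows=[0.5,3.2,3.6,0,0,0,0,0.5,6.8,7.4,0,0,0,0,0.5,9.9,11.6,0,0,0,0],
)

```text
clock: 4.92
eef_pos: [537.6, 105.0, 155.9]
tcp_rot: [1.616, 1.568, 0.048]
contact_force: [-2.7, 2.4, -6.5]
opening: 0.267
```

Request:
drive_tool(
  rows=[0.2,2.9,5.3,0,0,0,0],
)

```text
clock: 5.05
eef_pos: [540.8, 99.5, 155.9]
tcp_rot: [1.654, 1.567, 0.086]
contact_force: [-3.2, 3.1, -6.6]
opening: 0.268
```

Request:
drive_tool(
  rows=[0.3,1.9,4.6,0,0,0,0],
)

```text
clock: 5.18
eef_pos: [543.1, 94.6, 155.8]
tcp_rot: [1.674, 1.567, 0.105]
contact_force: [-2.1, 3.2, -4.9]
opening: 0.265
```

Request:
drive_tool(
  rows=[0.2,1.5,4.6,0,0,0,0],
)

```text
clock: 5.3
eef_pos: [544.9, 89.7, 155.8]
tcp_rot: [1.678, 1.566, 0.11]
contact_force: [-3.5, 3.5, -3.8]
opening: 0.265
```

Request:
drive_tool(
  rows=[0.1,1.1,5.0,0,0,0,0],
)

```text
clock: 5.42
eef_pos: [546.2, 84.4, 155.9]
tcp_rot: [1.7, 1.566, 0.131]
contact_force: [-2.2, 3.7, -5.4]
opening: 0.263
```

Next: (547.0, 79.0).

Request:
drive_tool(
  rows=[0.2,0.7,5.3,0,0,0,0],
)

```text
clock: 5.55
eef_pos: [547.1, 78.8, 155.8]
tcp_rot: [1.712, 1.566, 0.144]
contact_force: [-2.5, 3.6, -3.1]
opening: 0.266
```

Request:
drive_tool(
  rows=[0.1,0.3,5.3,0,0,0,0],
)

```text
clock: 5.68
eef_pos: [547.6, 73.2, 155.8]
tcp_rot: [1.725, 1.565, 0.156]
contact_force: [-2.2, 3.8, -3.9]
opening: 0.264
```

Request:
drive_tool(
  rows=[0.1,-0.1,5.3,0,0,0,0],
)

```text
clock: 5.8
eef_pos: [547.4, 67.6, 155.8]
tcp_rot: [1.743, 1.565, 0.174]
contact_force: [-2.8, 4.3, -2.7]
opening: 0.27
```

Request:
drive_tool(
  rows=[0.1,-0.7,5.3,0,0,0,0],
)

```text
clock: 5.92
eef_pos: [546.8, 62.0, 155.7]
tcp_rot: [1.764, 1.565, 0.196]
contact_force: [-2.5, 4.9, -2.5]
opening: 0.266
```

Request:
drive_tool(
  rows=[0.1,-1.2,5.2,0,0,0,0],
)

```text
clock: 6.05
eef_pos: [545.6, 56.5, 155.7]
tcp_rot: [1.779, 1.565, 0.211]
contact_force: [-2.3, 4.5, -2.6]
opening: 0.267
```

Request:
drive_tool(
  rows=[0.1,-1.6,5.1,0,0,0,0],
)

```text
clock: 6.18
eef_pos: [543.9, 51.1, 155.7]
tcp_rot: [1.806, 1.565, 0.237]
contact_force: [-2.7, 4.8, -2.1]
opening: 0.266
```

Request:
drive_tool(
  rows=[0.1,-2.0,5.0,0,0,0,0],
)

```text
clock: 6.3
eef_pos: [541.8, 45.9, 155.6]
tcp_rot: [1.85, 1.565, 0.282]
contact_force: [-3.2, 6.1, -2.9]
opening: 0.266
```

Request:
drive_tool(
  rows=[0.1,-2.7,4.8,0,0,0,0],
)

```text
clock: 6.42
eef_pos: [539.1, 40.9, 155.7]
tcp_rot: [1.888, 1.564, 0.319]
contact_force: [-1.6, 5.5, -2.4]
opening: 0.265
```

Request:
drive_tool(
  rows=[0.1,-3.2,4.6,0,0,0,0],
)

```text
clock: 6.55
eef_pos: [536.0, 36.2, 155.7]
tcp_rot: [1.918, 1.564, 0.349]
contact_force: [-2.1, 6.0, -2.8]
opening: 0.263
```

Request:
drive_tool(
  rows=[0.1,-3.7,4.2,0,0,0,0],
)

```text
clock: 6.68
eef_pos: [532.4, 31.8, 155.7]
tcp_rot: [1.936, 1.563, 0.367]
contact_force: [-1.2, 5.8, -3.1]
opening: 0.263
```

Request:
drive_tool(
  rows=[0.1,-4.0,3.8,0,0,0,0],
)

```text
clock: 6.8
eef_pos: [528.6, 28.0, 155.7]
tcp_rot: [1.945, 1.562, 0.375]
contact_force: [-0.3, 5.5, -3.0]
opening: 0.268
```

Request:
drive_tool(
  rows=[0.1,-4.3,3.5,0,0,0,0],
)

```text
clock: 6.92
eef_pos: [524.5, 24.5, 155.7]
tcp_rot: [1.958, 1.561, 0.388]
contact_force: [-0.8, 6.8, -4.9]
opening: 0.265
```

Request:
drive_tool(
  rows=[0.2,-4.6,3.1,0,0,0,0],
)

```text
clock: 7.05
eef_pos: [520.3, 21.4, 155.6]
tcp_rot: [1.964, 1.559, 0.395]
contact_force: [0.1, 7.2, -3.0]
opening: 0.263
```

Run:
```python
from h import *
T=toolT(); G=np.c_[[0,0,-1.],[1,0,0],[0,-1,0]]
print(np.degrees(R.from_matrix(T[:3,:3].T@G).as_rotvec()).round(2))
```

```text
[ 0.07 -0.25 -0.61]
```

Request:
drive_tool(
  rows=[0.1,-4.8,2.7,0,-0.2,-0.4,0],
)

```text
clock: 7.18
eef_pos: [515.8, 18.8, 155.6]
tcp_rot: [1.876, 1.566, 0.306]
contact_force: [-0.2, 7.3, -5.7]
opening: 0.264
```

Request:
drive_tool(
  rows=[0.2,-5.1,2.2,0,0,-0.2,0],
)

```text
clock: 7.3
eef_pos: [511.4, 16.7, 155.6]
tcp_rot: [2.141, 1.567, 0.571]
contact_force: [0.8, 5.6, -5.5]
opening: 0.264
```

Request:
drive_tool(
  rows=[0.2,-5.4,1.8,0,0,0,0],
)

```text
clock: 7.42
eef_pos: [506.9, 15.0, 155.6]
tcp_rot: [2.02, 1.564, 0.45]
contact_force: [1.9, 7.1, -5.8]
opening: 0.264
```

Request:
drive_tool(
  rows=[0.2,-5.6,1.4,0,0,0,0],
)

```text
clock: 7.55
eef_pos: [502.3, 13.6, 155.7]
tcp_rot: [1.942, 1.562, 0.372]
contact_force: [2.4, 6.1, -6.1]
opening: 0.262
```

Request:
drive_tool(
  rows=[0.2,-5.7,1.1,0,0,-0.3,0],
)

```text
clock: 7.68
eef_pos: [498.9, 12.9, 155.9]
tcp_rot: [2.034, 1.561, 0.463]
contact_force: [10.5, 10.9, -13.0]
opening: 0.266
```

Request:
drive_tool(
  rows=[0,0,0,0,0,0,0,0,0,0,0,0,0,0],
)

```text
clock: 7.92
eef_pos: [500.6, 13.3, 155.9]
tcp_rot: [1.975, 1.557, 0.404]
contact_force: [6.6, 8.8, -11.8]
opening: 0.265
```

```bash
cat >> h.py <<'E'
G=np.c_[[0,0,-1.],[1,0,0],[0,-1,0]]
def st(c=(487.3,71.6)):
    s=r.sense(); d=s["eef_pos"][:2]-c; T=toolT()
    g=T[:3,3]-19*T[:3,0]; dg=g[:2]-c
    a=np.arctan2(dg[1],dg[0]); F=s["contact_force"]; 
    print("t",round(s["clock"],2),"pos",s["eef_pos"].round(1),"grip",g.round(1),"phi",np.degrees(a).round(2),"r",np.hypot(*dg).round(2),"F",F.round(1),"Fcw",(F@[np.sin(a),-np.cos(a),0]).round(1),"Frad",(F@[np.cos(a),np.sin(a),0]).round(1),"rot",np.degrees(R.from_matrix(T[:3,:3].T@G).as_rotvec()).round(2))
E
python3 -c "
from h import *
st()"
```

```text
t 7.92 pos [500.6  13.3 155.9] grip [500.3  13.2 174.9] phi -77.42 r 59.81 F [  6.6   8.8 -11.8] Fcw -8.3 Frad -7.1 rot [-0.01 -0.31 -0.73]
```

```bash
cat >> h.py <<'E'
def plan(angs,c=(487.3,71.6),rad=60,z=155.7):
    T=toolT(); a=np.radians(angs)
    P=np.c_[c[0]+rad*np.cos(a),c[1]+rad*np.sin(a),np.full(len(a),z)]
    d=(P-T[:3,3])@T[:3,:3]; print(d.round(1).tolist())
E
python3 -c "
from h import *
plan(np.r_[-70,np.arange(-60,41,12),45])"
```

```text
[[0.3, 7.2, -1.9], [0.5, 16.7, -6.3], [0.6, 26.9, -13.7], [0.8, 35.3, -23.0], [0.9, 41.5, -33.9], [1.0, 45.4, -45.8], [1.1, 46.7, -58.3], [1.2, 45.4, -70.7], [1.2, 41.5, -82.7], [1.2, 35.2, -93.5], [1.1, 29.1, -100.7]]
```

Request:
drive_tool(
  rows=[0.3,7.2,-1.9,0,-0.3,-0.7,0,0.5,16.7,-6.3,0,-0.3,-0.7,0,0.6,26.9,-13.7,0,-0.3,-0.7,0,0.8,35.3,-23.0,0,-0.3,-0.7,0,0.9,41.5,-33.9,0,-0.3,-0.7,0,1.0,45.4,-45.8,0,-0.3,-0.7,0,1.1,46.7,-58.3,0,-0.3,-0.7,0,1.2,45.4,-70.7,0,-0.3,-0.7,0,1.2,41.5,-82.7,0,-0.3,-0.7,0,1.2,35.2,-93.5,0,-0.3,-0.7,0],
)

```text
clock: 9.18
eef_pos: [535.9, 107.7, 155.8]
tcp_rot: [1.767, 1.569, 0.196]
contact_force: [0.3, -4.2, -6.1]
opening: 0.263
```

```bash
python3 -c "
from h import *
st();plan(np.r_[48:157:12])"
```

```text
t 9.18 pos [535.9 107.7 155.8] grip [535.9 107.7 174.8] phi 36.62 r 60.53 F [ 0.3 -4.2 -6.1] Fcw 3.5 Frad -2.2 rot [ 0.   -0.02 -0.1 ]
[[0.1, -8.5, -8.5], [0.1, -18.6, -15.9], [0.0, -30.1, -21.0], [0.0, -42.3, -23.6], [-0.0, -54.9, -23.6], [-0.0, -67.2, -21.0], [-0.1, -78.6, -15.9], [-0.1, -88.8, -8.5], [-0.1, -97.2, 0.8], [-0.1, -103.4, 11.7]]
```

Request:
drive_tool(
  rows=[0.2,-8.5,-8.5,0,0,0,0,0.2,-18.6,-15.9,0,0,0,0,0.2,-30.1,-21.0,0,0,0,0,0.2,-42.3,-23.6,0,0,0,0,0.2,-54.9,-23.6,0,0,0,0,0.2,-67.2,-21.0,0,0,0,0,0.2,-78.6,-15.9,0,0,0,0,0.2,-88.8,-8.5,0,0,0,0,0.2,-97.2,0.8,0,0,0,0,0.2,-103.4,11.7,0,0,0,0],
)

```text
clock: 10.42
eef_pos: [432.1, 95.5, 155.6]
tcp_rot: [1.92, 1.569, 0.349]
contact_force: [6.2, 2.1, -2.5]
opening: 0.263
```

```bash
python3 -c "
from h import *
st();plan(np.r_[168:277:12])"
```

```text
t 10.43 pos [432.1  95.5 155.6] grip [432.1  95.4 174.6] phi 156.64 r 60.14 F [ 6.2  2.1 -2.5] Fcw 4.3 Frad -4.8 rot [-0.01 -0.04 -0.11]
[[-0.2, -3.5, 11.4], [-0.2, -4.8, 23.9], [-0.2, -3.5, 36.3], [-0.2, 0.4, 48.3], [-0.2, 6.6, 59.1], [-0.2, 15.0, 68.4], [-0.1, 25.2, 75.8], [-0.1, 36.6, 80.9], [-0.1, 48.9, 83.5], [-0.1, 61.5, 83.5]]
```

Request:
drive_tool(
  rows=[-0.1,-3.5,11.4,0,0,0,0,-0.1,-4.8,23.9,0,0,0,0,-0.1,-3.5,36.3,0,0,0,0,-0.1,0.4,48.3,0,0,0,0,-0.1,6.6,59.1,0,0,0,0,-0.1,15.0,68.4,0,0,0,0,-0.1,25.2,75.8,0,0,0,0,-0.1,36.6,80.9,0,0,0,0,-0.1,48.9,83.5,0,0,0,0,-0.1,61.5,83.5,0,0,0,0],
)

```text
clock: 11.68
eef_pos: [491.5, 11.6, 155.2]
tcp_rot: [-2.017, 1.567, 2.694]
contact_force: [-3.8, 5.0, 3.2]
opening: 0.264
```

```bash
python3 -c "
from h import *
st();plan(np.r_[-72:37:12])"
```

```text
t 11.68 pos [491.5  11.6 155.2] grip [491.5  11.6 174.2] phi -85.97 r 60.17 F [-3.8  5.   3.2] Fcw 3.4 Frad -5.3 rot [-0.06 -0.09  0.18]
[[-0.5, 14.4, -2.9], [-0.6, 25.8, -8.1], [-0.6, 36.0, -15.4], [-0.6, 44.3, -24.8], [-0.6, 50.6, -35.6], [-0.6, 54.5, -47.6], [-0.6, 55.8, -60.1], [-0.6, 54.4, -72.5], [-0.5, 50.6, -84.4], [-0.5, 44.3, -95.3]]
```

Request:
drive_tool(
  rows=[-0.3,14.4,-2.9,0,0,0.2,0,-0.3,25.8,-8.1,0,0,0.2,0,-0.3,36.0,-15.4,0,0,0.2,0,-0.3,44.3,-24.8,0,0,0.2,0,-0.3,50.6,-35.6,0,0,0.2,0,-0.3,54.5,-47.6,0,0,0.2,0,-0.3,55.8,-60.1,0,0,0.2,0,-0.3,54.4,-72.5,0,0,0.2,0,-0.3,50.6,-84.4,0,0,0.2,0,-0.3,44.3,-95.3,0,0,0.2,0],
)

```text
clock: 12.92
eef_pos: [536.0, 107.7, 155.6]
tcp_rot: [2.526, 1.569, 0.954]
contact_force: [3.7, -3.6, -0.2]
opening: 0.266
```

```bash
python3 -c "
from h import *
st();plan(np.r_[48:157:12])"
```

```text
t 12.93 pos [536.  107.7 155.6] grip [536.  107.6 174.6] phi 36.53 r 60.55 F [ 3.7 -3.6 -0.2] Fcw 5.1 Frad 0.9 rot [-0.05 -0.1  -0.07]
[[-0.1, -8.5, -8.5], [-0.1, -18.7, -15.9], [-0.1, -30.2, -21.0], [-0.1, -42.4, -23.6], [-0.1, -55.0, -23.5], [-0.1, -67.2, -20.9], [-0.2, -78.7, -15.8], [-0.2, -88.8, -8.4], [-0.2, -97.2, 0.9], [-0.3, -103.5, 11.8]]
```

Turn 2 (1.31 turns done) continues.

Request:
drive_tool(
  rows=[0,-8.5,-8.5,0,0,0,0,0,-18.7,-15.9,0,0,0,0,0,-30.2,-21.0,0,0,0,0,0,-42.4,-23.6,0,0,0,0,0,-55,-23.5,0,0,0,0,0,-67.2,-20.9,0,0,0,0,0,-78.7,-15.8,0,0,0,0,0,-88.8,-8.4,0,0,0,0,0,-97.2,0.9,0,0,0,0,0,-103.5,11.8,0,0,0,0],
)

```text
clock: 14.18
eef_pos: [432.0, 95.2, 155.5]
tcp_rot: [2.508, 1.569, 0.937]
contact_force: [5.1, 2.5, -1.2]
opening: 0.263
```

```bash
python3 -c "
from h import *
st();plan(np.r_[168:277:12])"
```

```text
t 14.18 pos [432.   95.2 155.5] grip [431.9  95.2 174.5] phi 156.9 r 60.17 F [ 5.1  2.5 -1.2] Fcw 4.3 Frad -3.7 rot [-0.05 -0.1  -0.08]
[[-0.2, -3.4, 11.2], [-0.3, -4.7, 23.6], [-0.3, -3.3, 36.1], [-0.3, 0.6, 48.0], [-0.3, 6.8, 58.9], [-0.3, 15.2, 68.2], [-0.3, 25.4, 75.6], [-0.3, 36.9, 80.7], [-0.3, 49.1, 83.3], [-0.3, 61.7, 83.3]]
```

Request:
drive_tool(
  rows=[-0.1,-3.4,11.2,0,0,0,0,-0.1,-4.7,23.6,0,0,0,0,-0.1,-3.3,36.1,0,0,0,0,-0.1,0.6,48,0,0,0,0,-0.1,6.8,58.9,0,0,0,0,-0.1,15.2,68.2,0,0,0,0,-0.1,25.4,75.6,0,0,0,0,-0.1,36.9,80.7,0,0,0,0,-0.1,49.1,83.3,0,0,0,0,-0.1,61.7,83.3,0,0,0,0],
)

```text
clock: 15.42
eef_pos: [491.6, 11.5, 155.0]
tcp_rot: [-2.176, 1.566, 2.535]
contact_force: [-4.7, 6.2, 5.4]
opening: 0.263
```

```bash
python3 -c "
from h import *
st();plan(np.r_[-72:37:12])"
```

```text
t 15.43 pos [491.6  11.5 155. ] grip [491.6  11.4 174. ] phi -85.89 r 60.33 F [-4.7  6.2  5.4] Fcw 4.3 Frad -6.5 rot [-0.1  -0.15  0.21]
[[-0.7, 14.3, -3.1], [-0.8, 25.7, -8.2], [-0.8, 35.9, -15.6], [-0.8, 44.2, -24.9], [-0.8, 50.5, -35.8], [-0.8, 54.3, -47.7], [-0.7, 55.6, -60.2], [-0.7, 54.3, -72.7], [-0.7, 50.4, -84.6], [-0.6, 44.1, -95.5]]
```

This call completes turn 2.

Request:
drive_tool(
  rows=[-0.5,14.3,-3.1,0,0,0.2,0,-0.5,25.7,-8.2,0,0,0.2,0,-0.5,35.9,-15.6,0,0,0.2,0,-0.5,44.2,-24.9,0,0,0.2,0,-0.5,50.5,-35.8,0,0,0.2,0,-0.5,54.3,-47.7,0,0,0.2,0,-0.5,55.6,-60.2,0,0,0.2,0,-0.5,54.3,-72.7,0,0,0.2,0,-0.5,50.4,-84.6,0,0,0.2,0,-0.5,44.1,-95.5,0,0,0.2,0],
)

```text
clock: 16.68
eef_pos: [537.0, 105.9, 155.8]
tcp_rot: [2.242, 1.568, 0.67]
contact_force: [5.8, -1.0, 0.5]
opening: 0.265
```

```bash
python3 -c "
from h import *
st();plan(np.r_[48:157:12])"
```

```text
t 16.68 pos [537.  105.9 155.8] grip [536.9 105.8 174.8] phi 34.62 r 60.29 F [ 5.8 -1.   0.5] Fcw 4.1 Frad 4.2 rot [-0.11 -0.09 -0.11]
[[0.1, -9.5, -10.3], [0.1, -19.7, -17.6], [0.0, -31.2, -22.7], [0.0, -43.4, -25.3], [-0.0, -56.0, -25.3], [-0.0, -68.2, -22.7], [-0.1, -79.7, -17.5], [-0.1, -89.8, -10.1], [-0.1, -98.2, -0.8], [-0.1, -104.4, 10.1]]
```

Turn 3 begins (2.3 done).

Request:
drive_tool(
  rows=[0,-9.5,-10.3,0,0,0,0,0,-19.7,-17.6,0,0,0,0,0,-31.2,-22.7,0,0,0,0,0,-43.4,-25.3,0,0,0,0,0,-56,-25.3,0,0,0,0,0,-68.2,-22.7,0,0,0,0,0,-79.7,-17.5,0,0,0,0,0,-89.8,-10.1,0,0,0,0,0,-98.2,-0.8,0,0,0,0,0,-104.4,10.1,0,0,0,0],
)

```text
clock: 17.92
eef_pos: [432.0, 95.2, 155.5]
tcp_rot: [2.366, 1.569, 0.794]
contact_force: [4.8, 3.1, -0.6]
opening: 0.263
```

```bash
python3 -c "
from h import *
st();plan(np.r_[168:277:12])"
```

```text
t 17.93 pos [432.   95.2 155.5] grip [432.   95.1 174.5] phi 156.97 r 60.14 F [ 4.8  3.1 -0.6] Fcw 4.8 Frad -3.2 rot [-0.11 -0.09 -0.09]
[[-0.2, -3.3, 11.1], [-0.3, -4.6, 23.6], [-0.3, -3.3, 36.0], [-0.3, 0.6, 48.0], [-0.3, 6.9, 58.8], [-0.3, 15.3, 68.1], [-0.3, 25.5, 75.5], [-0.3, 36.9, 80.5], [-0.3, 49.2, 83.1], [-0.2, 61.8, 83.1]]
```

Request:
drive_tool(
  rows=[-0.1,-3.3,11.1,0,0,0,0,-0.1,-4.6,23.6,0,0,0,0,-0.1,-3.3,36,0,0,0,0,-0.1,0.6,48,0,0,0,0,-0.1,6.9,58.8,0,0,0,0,-0.1,15.3,68.1,0,0,0,0,-0.1,25.5,75.5,0,0,0,0,-0.1,36.9,80.5,0,0,0,0,-0.1,49.2,83.1,0,0,0,0,-0.1,61.8,83.1,0,0,0,0],
)

```text
clock: 19.18
eef_pos: [491.9, 11.5, 155.0]
tcp_rot: [-2.165, 1.567, 2.545]
contact_force: [-5.1, 6.9, 3.8]
opening: 0.266
```

```bash
python3 -c "
from h import *
st();plan([-82,-78,-76,-75,-74.3,-73.1])"
```

```text
t 19.18 pos [491.9  11.5 155. ] grip [491.9  11.4 174. ] phi -85.61 r 60.36 F [-5.1  6.9  3.8] Fcw 4.6 Frad -7.3 rot [-0.16 -0.12  0.18]
[[-0.7, 3.8, -0.7], [-0.7, 7.9, -1.5], [-0.7, 9.9, -1.9], [-0.7, 11.0, -2.2], [-0.7, 11.7, -2.4], [-0.7, 12.9, -2.8]]
```

Request:
drive_tool(
  rows=[-0.4,3.8,-0.7,0,0,0.2,0,-0.4,7.9,-1.5,0,0,0.2,0,-0.4,9.9,-1.9,0,0,0.2,0,-0.4,11,-2.2,0,0,0.2,0,-0.4,11,-2.2,0,0,0.2,0],
)

```text
clock: 19.8
eef_pos: [501.1, 13.0, 155.0]
tcp_rot: [-2.087, 1.566, 2.622]
contact_force: [-3.9, 4.2, 7.1]
opening: 0.265
```

```bash
python3 -c "
from h import *
st();plan([-74.3,-73.1])"
```

```text
t 19.8 pos [501.1  13.  155. ] grip [501.1  12.9 174. ] phi -76.74 r 60.28 F [-3.9  4.2  7.1] Fcw 2.8 Frad -5.0 rot [-0.18 -0.13  0.22]
[[-0.7, 2.5, -0.9], [-0.7, 3.7, -1.2]]
```

Request:
drive_tool(
  rows=[-0.4,2,-0.7,0,0,0.2,0,-0.4,4.0,-1.3,0,0,0.2,0,-0.4,4.0,-1.3,0,0,0.2,0],
)

```text
clock: 20.18
eef_pos: [503.2, 13.5, 155.1]
tcp_rot: [-2.006, 1.566, 2.703]
contact_force: [-3.9, 3.2, 7.2]
opening: 0.261
```

```bash
python3 -c "
from h import *
st();plan([-74.3,-73.1])"
```

```text
t 20.18 pos [503.2  13.5 155.1] grip [503.3  13.5 174.1] phi -74.59 r 60.26 F [-3.9  3.2  7.2] Fcw 2.9 Frad -4.1 rot [-0.2  -0.12  0.26]
[[-0.6, 0.3, -0.3], [-0.7, 1.5, -0.7]]
```

Request:
drive_tool(
  rows=[-0.4,2.6,-0.8,0,0,0,0,-0.4,2.6,-0.8,0,0,0,0],
)

```text
clock: 20.42
eef_pos: [503.9, 13.7, 155.0]
tcp_rot: [-1.809, 1.562, 2.9]
contact_force: [-4.4, 3.4, 6.0]
opening: 0.265
```

```bash
python3 -c "
from h import *
st()"
```

```text
t 20.43 pos [503.9  13.7 155. ] grip [504.1  13.6 174. ] phi -73.88 r 60.34 F [-4.4  3.4  6. ] Fcw 3.3 Frad -4.5 rot [-0.22 -0.12  0.51]
```

Request:
drive_tool(
  rows=[-0.2,2.6,-0.8,0,0,0.3,0,-0.2,2.6,-0.8,0,0,0.3,0],
)

```text
clock: 20.68
eef_pos: [504.6, 13.8, 155.0]
tcp_rot: [-1.857, 1.563, 2.851]
contact_force: [-4.7, 4.0, 6.9]
opening: 0.261
```

```bash
python3 -c "
from h import *
st()"
```

```text
t 20.68 pos [504.6  13.8 155. ] grip [504.8  13.8 174. ] phi -73.19 r 60.42 F [-4.7  4.   6.9] Fcw 3.3 Frad -5.2 rot [-0.25 -0.13  0.44]
```

Request:
drive_tool(
  rows=[0,0,0,0,0,0,50,0,0,0,0,0,0,50,0,0,0,0,0,0,50,-40,0,0,0,0,0,50,-85,0,0,0,0,0,50,-85,0,0,0,0,0,50],
)

```text
clock: 21.42
eef_pos: [507.4, 13.5, 243.2]
tcp_rot: [-2.527, 1.568, 2.181]
contact_force: [-1.0, -0.4, 0.3]
opening: 0.499
```

Run:
```python
from h import *
st(); W=wristT(); cv2.imwrite("pics/w5.png",grab_frame("wrist")[:,:,::-1]); cv2.imwrite("pics/t5.png",grab_frame("top")[:,:,::-1]);cv2.imwrite("pics/s5.png",grab_frame("side")[:,:,::-1])
for p in (-77,-74.5,-72):
    a=np.radians(p); print(p,proj("wrist",[487.3+60*np.cos(a),71.6+60*np.sin(a),199],W))
print(proj("wrist",[487.3,71.6,146],W))
P=[487.3,71.6,.167]
for a in (-.5,.5): print(jack(P,[20+80*np.sin(a),-165,38+80*np.cos(a)]).round(1))
print(jack(P,[20,-165,38]))
```

```text
t 21.43 pos [507.4  13.5 243.2] grip [507.5  13.5 262.2] phi -70.86 r 61.52 F [-1.  -0.4  0.3] Fcw 1.0 Frad 0.1 rot [-0.24 -0.13  0.09]
-77 [[303.19672142 231.5937142 ]]
-74.5 [[307.63281475 230.53008941]]
-72 [[312.02309748 229.28469207]]
[[284.13301977 119.44376043]]
[[496.6 -94.2 108.2]]
[[572.3 -81.4 108.2]]
[[534.44885581 -87.78000312  38.        ]]
```

View pics/w5.png

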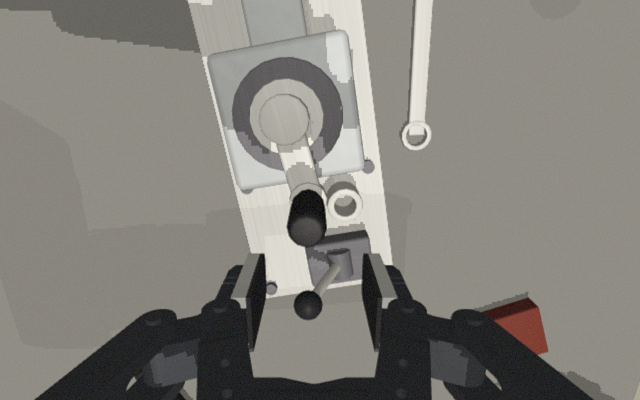

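View pics/s5.png

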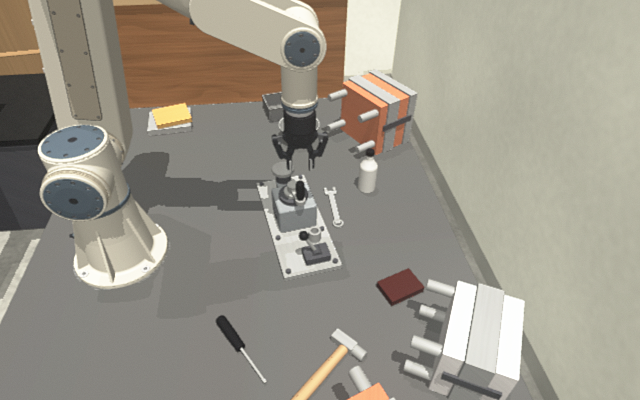

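Request:
drive_tool(
  rows=[0,-26,57,0,0,0,0,0,-52,114.5,0,0,0,0,0,-52,114.5,0,0,0,0,50,-52,114.5,0,0,0,0,100,-52,114.5,0,0,0,0,145,-52,114.5,0,0,0,0,145,-52,114.5,0,0,0,0],
  newtons=40,
)

```text
clock: 22.45
eef_pos: [447.9, -99.1, 91.1]
tcp_rot: [-1.808, 1.553, 2.9]
contact_force: [1.0, 0.2, 0.7]
opening: 0.001
```

Run:
```python
from h import *
st(); cv2.imwrite("pics/w6.png",grab_frame("wrist")[:,:,::-1]);cv2.imwrite("pics/s6.png",cv2.resize(grab_frame("side")[150:290,230:370,::-1],None,fx=4,fy=4))
```

```text
t 22.45 pos [447.9 -99.1  91.1] grip [448.3 -99.1 110.1] phi -102.88 r 175.15 F [1.  0.2 0.7] Fcw -0.9 Frad -0.4 rot [-0.21 -0.24  0.97]
```

View pics/w6.png

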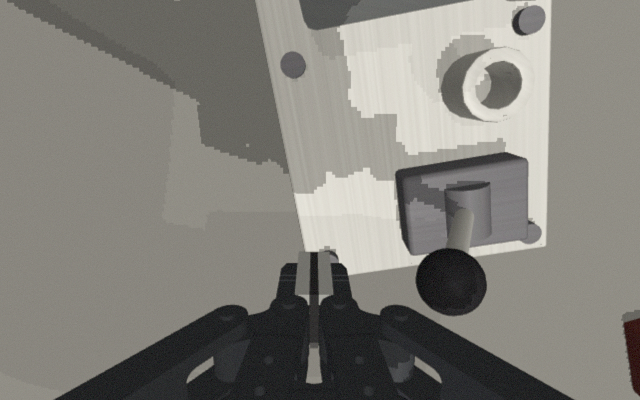

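View pics/s6.png

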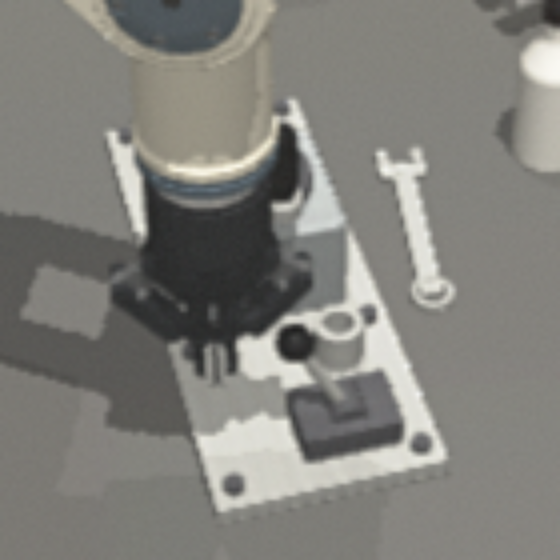

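Request:
drive_tool(
  rows=[-9,0,0,0,0,0.9,0,-9,8,0,0,0,0.9,0,-9,18,-3,0,0,0.9,0,-9,28,-4,0,0,0.9,0,-9,38,-6,0,0,0.9,0,-9,48,-7,0,0,0.9,0,-9,58,-8,0,0,0.9,0,-9,68,-10,0,0,0.9,0,-9,77,-11,0,0,0.9,0,-9,84,-12,0,0,0.9,0],
)

```text
clock: 23.8
eef_pos: [535.6, -88.2, 102.6]
tcp_rot: [2.02, 1.565, 0.446]
contact_force: [-0.8, 1.2, -0.8]
opening: -0.0
```

Run:
```python
from h import *
st(); cv2.imwrite("pics/w7.png",grab_frame("wrist")[:,:,::-1]);cv2.imwrite("pics/s7.png",cv2.resize(grab_frame("side")[150:290,230:370,::-1],None,fx=4,fy=4))
```

```text
t 23.8 pos [535.6 -88.2 102.6] grip [535.5 -88.2 121.5] phi -73.21 r 166.96 F [-0.8  1.2 -0.8] Fcw 0.4 Frad -1.4 rot [-0.21 -0.15 -0.31]
```

View pics/w7.png

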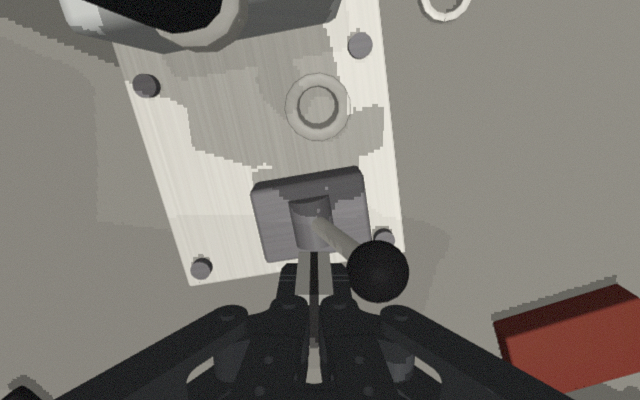

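View pics/s7.png

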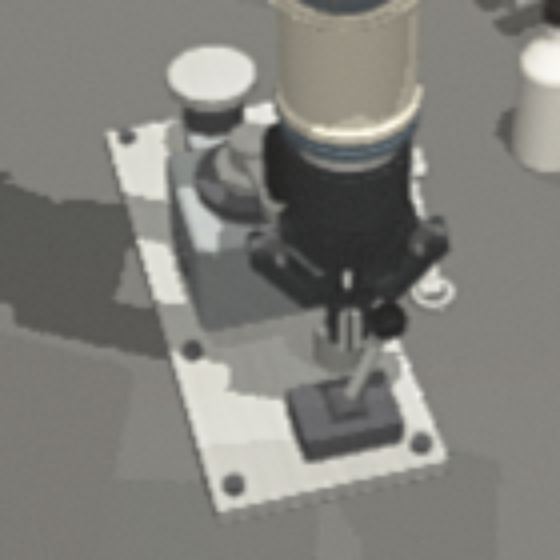

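Request:
drive_tool(
  rows=[0,3,-0.5,0,0,0,0,0,6,-1,0,0,0,0],
)

```text
clock: 24.15
eef_pos: [542.0, -87.3, 102.8]
tcp_rot: [1.953, 1.564, 0.379]
contact_force: [-0.7, -1.1, -1.5]
opening: 0.001
```

Request:
drive_tool(
  rows=[0,2,-0.3,0,0,0,0,0,4,-0.6,0,0,0,0],
)

```text
clock: 24.4
eef_pos: [546.1, -86.7, 102.8]
tcp_rot: [1.95, 1.564, 0.376]
contact_force: [-0.2, 0.4, 1.0]
opening: 0.004
```

Request:
drive_tool(
  rows=[0,2,-0.3,0,0,0,0,0,3,-0.5,0,0,0,0],
)

```text
clock: 24.65
eef_pos: [548.2, -86.3, 102.6]
tcp_rot: [2.08, 1.566, 0.505]
contact_force: [-6.0, -1.9, 3.1]
opening: -0.001
```

Run:
```python
from h import *
st(); W=wristT(); cv2.imwrite("pics/w8.png",grab_frame("wrist")[:,:,::-1])
P=[487.3,71.6,.167]
for a in (.3,.4,.5): print(a,proj("wrist",jack(P,[20+80*np.sin(a),-165,38+80*np.cos(a)]),W).round(1))
```

```text
t 24.65 pos [548.2 -86.3 102.6] grip [548.2 -86.3 121.6] phi -68.93 r 169.25 F [-6.  -1.9  3.1] Fcw 6.3 Frad -0.4 rot [-0.2  -0.13 -0.24]
0.3 [[337.9 276.3]]
0.4 [[355.  270.4]]
0.5 [[370.6 263.9]]
```

View pics/w8.png

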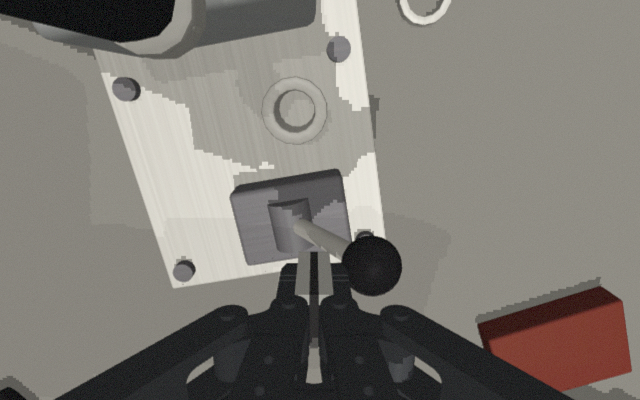

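Request:
drive_tool(
  rows=[0,1.2,-0.2,0,0,0,0,0,1.2,-0.2,0,0,0,0],
)

```text
clock: 24.95
eef_pos: [548.2, -86.3, 102.6]
tcp_rot: [2.467, 1.568, 0.893]
contact_force: [-6.6, -1.6, 4.0]
opening: 0.006
```

Request:
drive_tool(
  rows=[0,-15,2,0,0,0,0,0,-30,4,0,0,0,0,-50,-30,4,0,0,0,0,-110,-30,4,0,0,0,0,-150,-50,60,0,0,0,0,-150,-100,120,0,0,0,0,-150,-100,160,0,0,0,0,-150,-100,160,0,0,0,0],
)

```text
clock: 25.95
eef_pos: [445.7, -249.4, 252.4]
tcp_rot: [1.824, 1.568, 0.245]
contact_force: [0.1, 1.3, 0.6]
opening: -0.001
```

Run:
```python
from h import *
st()
t=grab_frame("top");s=grab_frame("side")
cv2.imwrite("pics/t9.png",t[:,:,::-1]);cv2.imwrite("pics/t9z.png",cv2.resize(t[150:290,220:380,::-1],None,fx=4,fy=4,interpolation=cv2.INTER_CUBIC));cv2.imwrite("pics/s9z.png",cv2.resize(s[140:290,240:390,::-1],None,fx=4,fy=4,interpolation=cv2.INTER_CUBIC))
P=[488.1,71.5,.167]
for n,o in(("top",(220,150)),("side",(240,140))):
  for a in (.4,.5): print(n,a,(proj(n,jack(P,[20+80*np.sin(a),-165,38+80*np.cos(a)]))-o)*4)
  for p in (-78,-74.5,-71):
    a=np.radians(p); print(n,p,(proj(n,[488.1+60*np.cos(a),71.5+60*np.sin(a),199])-o)*4)
  for h in (95,101): print("pad",h,(proj(n,jack(P,[0,135,h]))-o)*4)
```

```text
t 25.95 pos [ 445.7 -249.4  252.4] grip [ 445.6 -249.4  271.4] phi -97.39 r 323.72 F [0.1 1.3 0.6] Fcw 0.0 Frad -1.3 rot [-0.46 -0.04 -0.15]
top 0.4 [[506.26103817 160.21938421]]
top 0.5 [[503.70823113 151.69722486]]
top -78 [[372.47652408 235.27767032]]
top -74.5 [[370.90504973 229.90629397]]
top -71 [[369.00558646 224.64880131]]
pad 95 [[107.07030905 321.77914974]]
pad 101 [[105.37117624 320.76690308]]
side 0.4 [[350.43477599 360.65462991]]
side 0.5 [[360.89209224 362.18140368]]
side -78 [[234.4953349  169.86604748]]
side -74.5 [[239.8305001  168.63134903]]
side -71 [[245.03612005 167.19320146]]
pad 95 [[170.94973817 116.72287553]]
pad 101 [[170.59323168 110.56898189]]
```

View pics/t9z.png

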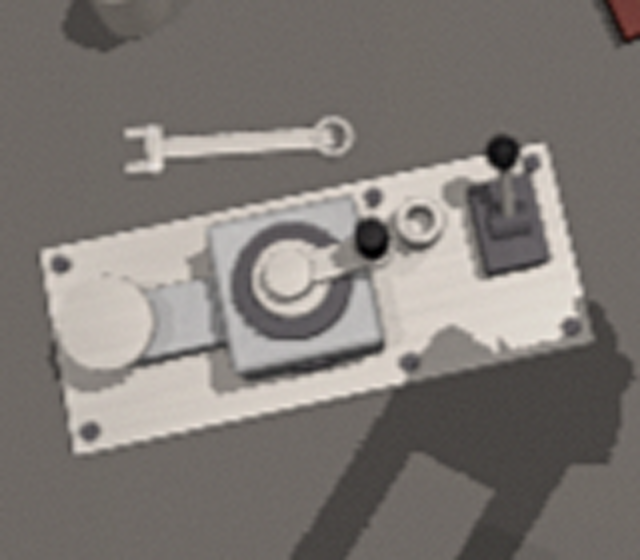

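View pics/s9z.png

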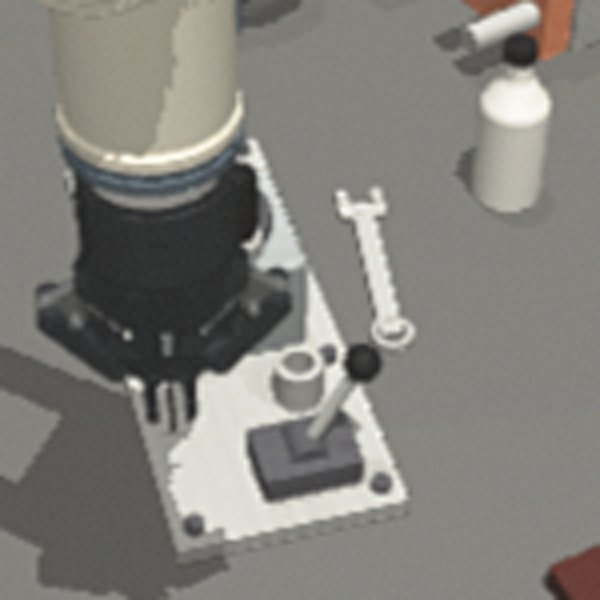

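View pics/t9.png

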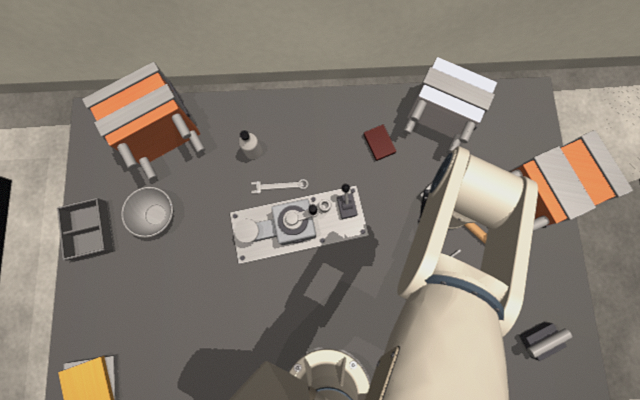

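```bash
python3 -c "
from h import *
from rig import sign_off
print(sign_off())"
```

```text
the job is handed in; nothing more can be done
None
```

I found the bottom stop, wound the crank back three turns from it, let go, and swung the lock lever fully over. The job was handed in at about 26 s of the 72 s allowed, and no verdict was reported.

- **Bottom stop:** I wound clockwise in short steps of about 5 mm. The stop came up with a peak push of about 12 N, and I placed it at a crank angle of −74.5° (unloaded, in world axes). That allows for the spring in the crank.
- **Three turns back:** I wound anticlockwise and counted three full turns by the measured hand position. At release the shaft was at about −74.4°, allowing for the 4 N drag. Push in both directions otherwise stayed around 3–5 N.
- **Lock lever:** I pushed the ball over until it met its end stop with about 7 N. The wrist and top cameras show it at the fully-over position.

**Checks that disagreed:** after release, the wrist camera put the handle within about 1° of the target angle. The top camera seemed to read about 3° lower (roughly 0.01 turn). I put that down to seeing the handle's side as well as its top, and I did not correct for it. I did not check the pad height separately.

In the last top view the wrench, bush, bottle, bowl and abrasive block stand where they were. The arm hid most of the hammer and screwdriver in that view, but it passed well above them. The arm ended clear of everything.

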